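# Scan the parcel's barcode label

### The arm

A 6-joint arm with a two-finger parallel gripper is mounted at the origin on the work surface. World frame = base frame: x ahead of the robot, y to its left, z up, the work surface at z = 0. Lengths are in m, angles in rad, forces in N, time in s.
With the tool pointing down it reaches from about 0.275 to 0.825 m from the base axis. Payload 5.2 kg.
Tool frame: the origin (TCP) lies at the centre of the arm's flange, where the gripper is bolted on; the fingertips stand 186 mm ahead of it and the grasp point (between the pads) lies 167 mm ahead of it; z points along the fingers, y is the line along which they close (so a half turn about z gives the same grasp; the last joint's range is limited). The gripper opens to 93 mm and grips with 3 to 60 N. Pads are 15 mm wide; open, the fingers measure 128 mm over their backs; the gripper's body (75 mm by 188 mm) begins 65 mm behind the grasp point.
Start: joints at [-1.316, 0.259, 1.535, -0, 1.348, -0.203], TCP at [0.243, -0.493, 0.405] pointing down, gripper open.
Joint ranges: [-3.14, 3.14], [-0.91, 2.08], [0.19, 2.58], [-1.22, 4.36], [0.22, 2.71], [-3.12, 3.12]. Speed limits (rad/s): [2.57, 2.57, 3.14, 3.14, 3.14, 3.14].

### API

Orientations are given as a 3x3 rotation matrix whose columns are the frame's x, y, z axes.
In Python, from station import read_state, optics, order gives the robot as it stands. The module is installed in compiled form; this text tells all that it offers.
- The arm moves only by the tool servo_tool, never from a script. Its argument "commands" is a list of rows, each an object with "slide": the shift along the tool's x, y, z in m, a list of three; "twist": the turn, a rotation vector about the tool's x, y, z in rad, a list of three; "hand": the gripper command: -1 is shut, 1 is fully open, values between are in proportion. In form: [{"slide": [x, y, z], "twist": [rx, ry, rz], "hand": hand}, ...]. A call has 1 to 20 rows; each row is the pose to reach, as a shift and turn from the pose commanded when the call began, along the tool's axes at that moment; what a row does not reach only later rows make up. A row lasts 1/10 s, in which the tool goes at most 50 mm and 8.59 degrees, less where a joint would pass 70% of its speed; a pose out of reach is approached as far as the arm can. A call with a gripper value outside its range is refused whole. The fingers move at their own pace and stop on an object; "force" is the grip in N (left out, the last holds). Time passes only in rows, so rows that repeat a pose let the fingers close. It gives the time, the measured TCP pose, the force, the opening and the grip force at its end, in the units of the state.
- read_state(): the state, without advancing time (a new reading comes with each control period).
- optics.get_image(name): name is "scene" or "top" or "wrist"; returns (picture, depth): 384x512x3 uint8, red, green, blue; 384x512 float32, m along the optical axis (not along the pixel's ray), 0 where there is no reading.
- optics.camera_model(name): a dict with "camera_matrix" (3x3 intrinsics, pixels), "R" (3x3) and "t" (3): a world point X has camera coordinates R X + t. Camera axes: x right, y down, z forward; pixel columns grow to the right and rows downward; lengths in m; the calibration is good to about 2 mm. The wrist camera is an equidistant fisheye: a pixel r from the principal point sees the ray r / f radians off the axis. A picture is of the moment at which its call begins: read the wrist's pose just before it. camera_model takes no time and is no camera call; for the wrist camera it gives the pose at the moment of the call.
- order.job_done(): hands the job in; it is judged then, once.
The state is a dict: "clock": time; "q": joint angles; "joint_vel": joint speeds; "tau": joint torques, N m; "eef_pos": TCP position; "ee_rot": TCP orientation; "contact_force": force on the tool from outside, world axes, zero at the start; "ft_torque": the same for the moment, N m; "grip_width": finger opening in m; "gripper_force": force on a finger pad.
Only numpy, scipy, OpenCV 4.12 (cv2) and the standard library are available. Lean on these libraries where they do the work, as an engineer would, in place of code of your own. Each camera call takes 0.05 s, during which the arm holds its last target. There are 200 camera calls.

### The job

Take the yellow and black barcode scanner out of its dock and hold it still for about two seconds about 100 mm off the barcode label of the parcel on the sloped rest, pointing squarely at the middle of the label with the long side of its window along the long side of the label. Do not touch the parcel or the platform it lies on with the scanner. Then stand the scanner back in the pocket of its dock, let go of it, and leave the tape roll and the marker pen where they lie.

Things in the scene. Friction and masses are not known exactly. Their poses are not given: they have to be found in the camera images.
- scanner: Loose cordless pistol-type barcode scanner, 0.15-0.3 kg, nose down in its dock. Origin: centre of the red scan window on the nose's underside; z up through the head; it looks along its own -z and reads by itself. Black nose 46 (x) by 60 (y) mm, z = 0 to 36 mm, then yellow head to z = 122 mm. The window's long side lies along y. Handle may point either way when reading and in the dock.
- scanner_grip (a point): Middle of the scanner's yellow head at z = 100 mm above its origin, 22 mm below the head's top: the place to grip it. Here the head is 46 (x) by 40 (y) mm with flat sides, to be gripped across y (40 mm).
- scanner_handle (a point): End of the scanner's black handle, at (-115, 0, 72) mm in its frame. The handle, 30 mm wide, runs along x from the head to this point, between z = 55 and 89 mm; a red trigger (not needed) hangs below it to z = 46 mm.
- dock: Purple dock plate, 130 (x) by 120 (y) by 12 mm, fixed to the bench left or right of the middle. Origin: centre of its underside, z up. On it a black rim, 7 mm wide, 12 mm high, encloses a pocket 58 (x) by 72 (y) mm centred on the origin, floor at z = 12 mm. The scanner's nose stands in it with 6 mm of play on each side, its origin 12 mm above the dock's.
- label (a point): White label, 70 (x) by 100 (y) mm with black bars, on the parcel's upper face. Origin: its middle; z points squarely out of it (up and sloping towards the robot), y along its long side, across the bars. Its tilt from level, 0.30 to 0.55 rad, differs from start to start. The scanner reads from 50 to 150 mm away, window to label.
- parcel: Cardboard parcel, 150 (x) by 170 (y) by 40 mm, fixed on the aluminium tilting platform of the sloped rest (clamped stiff), lower edge towards the robot. Origin: middle of the platform's hinge, at (-80, 0, 35) mm in the rest's frame; z out of the parcel's upper face. The parcel spans x = 0 to 150, z = 6 to 46 mm; the label's middle is at (65, 15, 46) mm. The scanner must not touch either.
- rest: Sloped parcel rest, fixed to the bench on the other side from the dock: grey base 200 (x) by 220 (y) mm, two purple clamp posts 137 mm high at x = 30, y = +106 and -106 mm, with knobs out to 124 mm. Origin: centre of its underside, z up. Parcel and platform reach no higher than 180 mm.
- tape_roll: Bystander: brown tape roll, 84 mm across, 48 mm high, lying flat between dock and rest; origin at the centre of its underside.
- marker: Bystander: blue marker pen, 16 mm thick, about 130 mm long, lying in front of the tape roll; origin near its underside.
Things that resemble listed ones, but are neither listed nor needed, are in the scene too. What is shaped like the dock but orange or turquoise is not meant.

How it is judged:
On the way:
1. for 1.5 s the scanner looks still (30 mm/s, 0.2 rad/s) at the label: 50-150 mm off, aimed within 20 mm of its middle, square within 0.25 rad, long sides parallel within 0.3 rad (x of label in the frame of scanner between -0.02 and 0.02 m and y of label in the frame of scanner between -0.02 and 0.02 m and z of label in the frame of scanner between -0.15 and -0.05 m and angle between the z axis of scanner and the z axis of label, either way round below 0.25 rad and angle between the y axis of scanner and the y axis of label, either way round below 0.3 rad and linear speed of scanner below 0.03 m/s and angular speed of scanner below 0.2 rad/s), for 1.5 s.
At the end, for the whole second after the job is handed in: The scanner stands nose down in the pocket of its dock: origin within 12 mm of the pocket's centre, nose on the pocket floor within 4 mm, upright within 0.08 rad, at rest and released (x of scanner in the frame of dock between -0.012 and 0.012 m and y of scanner in the frame of dock between -0.012 and 0.012 m and z of scanner in the frame of dock between 0.008 and 0.016 m and angle between scanner's own z axis and vertical below 0.08 rad and linear speed of scanner below 0.02 m/s and contact force between the fingers and scanner below 0.1 N); the robot touches nothing.
It fails at once if the scanner touches the parcel or its platform (over 1 N) (contact force between scanner and parcel above 1 N).
It fails at once if the tape roll or the marker pen is moved more than 30 mm (distance of any of tape_roll, marker from where it was at the start of the episode above 0.03 m).
It also fails if it takes over 58 s, if anything falls off the work surface, if the arm or the gripper's body presses on something with over 40 N, if the wrist force passes 120 N, or if a joint passes its speed limit or range.

## Working session

There is one attempt and no reset: what is moved stays moved. The work goes in short steps, Python scripts to look and compute and a tool call to move; the robot and the scene stay as the last step left them, time stands still between calls to the robot, and variables do not carry over. Pictures are saved under pics/ and viewed, at most 10 in all, crops included, and the job is handed in when it is done.

Besides the shell and the picture viewer there is one more tool, called by a JSON object that holds its "name" and its "arguments". servo_tool: Moves the arm, as the interface text tells. Its arguments: {"type":"object","properties":{"commands":{"type":"array"},"force":{"type":"number"}},"required":["commands"]}

```bash
mkdir -p pics
cat > h.py <<'E'
import numpy as np, cv2
from station import read_state, optics, order
def grab(n):
    m=optics.camera_model(n); p,d=optics.get_image(n); return p,d,m
def pts(d,m):
    K=np.array(m["camera_matrix"]);R=np.array(m["R"]);t=np.array(m["t"])
    v,u=np.mgrid[:d.shape[0],:d.shape[1]]
    c=np.stack([(u-K[0,2])/K[0,0]*d,(v-K[1,2])/K[1,1]*d,d],-1)
    P=(c-t)@R; P[d==0]=np.nan
    return P
def save(p,n): cv2.imwrite("pics/"+n,p[:,:,::-1])
E
python3 - <<'E'
from h import *
for n in("scene","top"):
    p,d,m=grab(n); save(p,n+"0.png"); np.savez(n+"0.npz",p=p,d=d,P=pts(d,m)); print(n,np.round(m["R"],3).tolist(),np.round(m["t"],3),m["camera_matrix"][0][0])
a=cv2.imread("pics/scene0.png");b=cv2.imread("pics/top0.png")
cv2.imwrite("pics/both.png",cv2.resize(np.vstack([a,b]),(512,768))[:,:])
E
```

```text
scene [[0.552, 0.833, 0.021], [0.554, -0.348, -0.757], [-0.623, 0.429, -0.654]] [-0.269 -0.184  1.824] 483.3870640117961
top [[-0.004, -1.0, 0.031], [-0.995, 0.001, -0.101], [0.101, -0.032, -0.994]] [0.002 0.473 1.032] 401.1713311448421
```

View pics/scene0.png

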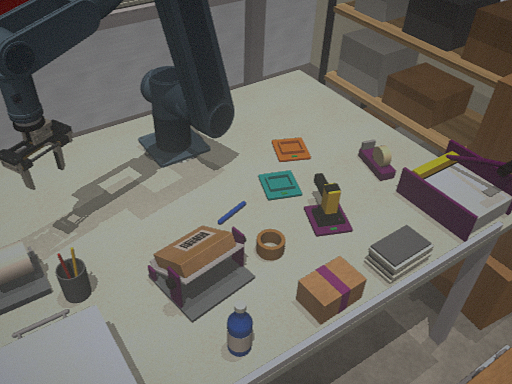

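View pics/top0.png

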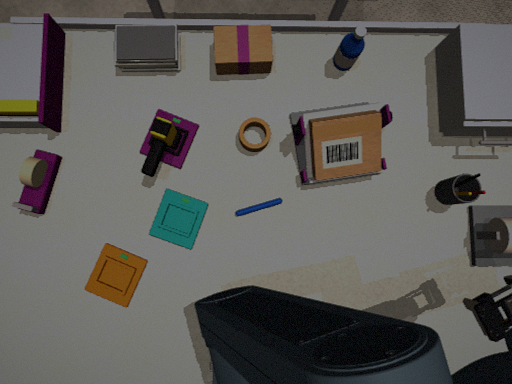

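The wanted scanner is at top (163,130), scene (328,205), standing in the purple dock. Possible mix-ups are:
- **Docks:** turquoise at top (180,218) and orange at (117,275).
- **Purple items:** tape dispenser at (40,180) and tray at (50,75), which has a yellow item at (18,105).
- **Parcels:** the ribboned one at (243,50). The labelled parcel on the rest is at (343,150).

I'll use the purple dock with the yellow head, and measure now with a close crop.

```bash
cat > m.py <<'E'
from h import *
def rect(a): 
    c,s,g=cv2.minAreaRect(a.astype(np.float32)*1000); b=cv2.boxPoints((c,s,g))
    e=b[1]-b[0]; return np.round(c,1),np.round(s,1),"edge0 ang",round(np.degrees(np.arctan2(e[1],e[0])),1),"len",round(float(np.linalg.norm(e)),1)
z=np.load("top0.npz");p,P=z["p"],z["P"];H=cv2.cvtColor(p,cv2.COLOR_RGB2HSV)
def box(u0,u1,v0,v1):
    b=np.zeros(p.shape[:2],bool);b[v0:v1,u0:u1]=1;return b
B=box(130,210,100,185)
pur=cv2.inRange(H,(135,80,40),(165,255,255))>0
print("bench z",np.nanmedian(P[box(200,230,220,260)][:,2]))
q=P[B&pur&(abs(P[...,2]-.012)<.01)];print("dock",rect(q[:,:2]),np.nanmedian(q[:,2]))
q=P[B&(P[...,2]>.122)];print("headtop",len(q),rect(q[:,:2]),np.nanmedian(q[:,2]))
q=P[B&(P[...,2]>.088)&(P[...,2]<.108)];r=rect(q[:,:2]);print("handle",len(q),r,np.nanmedian(q[:,2]))
# parcel
B=box(295,392,98,190);top=B&(P[...,2]>.07)
S,V=H[...,1],H[...,2]
br=top&(cv2.inRange(H,(5,90,60),(20,255,255))>0)
q=P[br];q=q[np.isfinite(q).all(1)]
for _ in range(6):
    c=q.mean(0);n=np.linalg.svd(q-c,full_matrices=False)[2][2];n*=np.sign(n[2]);r=(q-c)@n;q=q[abs(r)<max(.004,1.5*r.std())]
print("plane n",n.round(3),"tilt",np.arccos(n[2]),"rms",r.std(),len(q))
# in-plane frame
yy=np.cross(n,[1,0,0]);yy/=np.linalg.norm(yy);xx=np.cross(yy,n)
w=top&~br&(S<80)&(abs((P-c)@n)<.008)
w=cv2.morphologyEx(w.astype(np.uint8),cv2.MORPH_CLOSE,np.ones((5,5)))
k,l,st,_=cv2.connectedComponentsWithStats(w);i=1+np.argmax(st[1:,4]);print("label px",st[i])
m=optics.camera_model("top");K=np.array(m["camera_matrix"]);R=np.array(m["R"]);t=np.array(m["t"]);C=-R.T@t
def cast(msk):
    cn=max(cv2.findContours(msk,0,1)[0],key=cv2.contourArea)[:,0].astype(float)
    d=np.c_[cn,np.ones(len(cn))]@np.linalg.inv(K).T@R; return C+d*(((c-C)@n)/(d@n))[:,None]
for nm,msk in(("label",(l==i).astype(np.uint8)),("parcel",cv2.morphologyEx(((l==i)|(br&(abs((P-c)@n)<.006))).astype(np.uint8),cv2.MORPH_CLOSE,np.ones((7,7))))):
    X=cast(msk)-c;cc,s,g=cv2.minAreaRect((np.c_[X@xx,X@yy]*1000).astype(np.float32));b=cv2.boxPoints((cc,s,g))
    print(nm,"size",np.round(s,1),"centre",(c+xx*cc[0]/1e3+yy*cc[1]/1e3).round(4))
    for a,bb in((0,1),(1,2)):
        e=b[bb]-b[a];v=(xx*e[0]+yy*e[1]);print("  edge",round(float(np.linalg.norm(e)),1),(v/np.linalg.norm(v)).round(3))
crop=np.vstack([cv2.resize(p[95:190,130:400],None,fx=2.8,fy=2.8,interpolation=3)]);save(crop,"crop1.png")
print({k:np.round(v,3).tolist() for k,v in read_state().items() if k in("clock","ee_rot","eef_pos")})
E
python3 m.py
```

```text
bench z 0.0001778200366374998
dock (array([622.4, 222.9]), array([119.6, 128.1]), 'edge0 ang', np.float32(-22.0), 'len', 128.1) 0.01220507432636169
headtop 349 (array([620.3, 221.1]), array([41.8, 46.1]), 'edge0 ang', np.float32(-21.3), 'len', 46.1) 0.13436078196879256
handle 530 (array([576.9, 236.4]), array([ 34.8, 138.4]), 'edge0 ang', np.float32(-24.1), 'len', 138.4) 0.1005662321866457
plane n [-0.466 -0.071  0.882] tilt 0.4908156726451387 rms 0.001586200900283899 2771
label px [ 321  136   42   33 1096]
label size [ 71.1 101.3] centre [ 0.5656 -0.2187  0.1065]
  edge 101.3 [ 0.153 -0.988  0.002]
  edge 71.1 [0.871 0.136 0.471]
parcel size [150.9 170.7] centre [ 0.5776 -0.2312  0.1119]
  edge 170.7 [ 0.152 -0.988  0.001]
  edge 150.9 [0.872 0.135 0.471]
{'clock': 0.1, 'eef_pos': [0.243, -0.493, 0.404], 'ee_rot': [[0.897, 0.442, -0.0], [0.442, -0.897, 0.002], [0.0, -0.002, -1.0]]}
```

View pics/crop1.png

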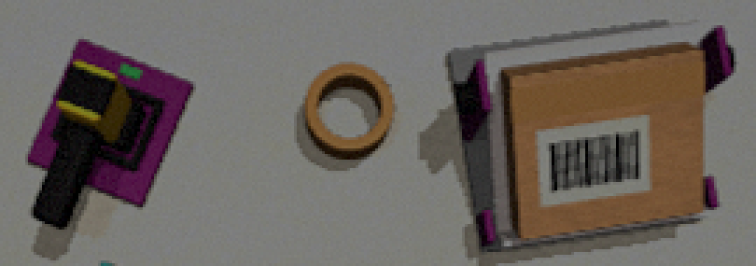

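The crop shows the black-topped yellow head standing in the purple dock's rim with its handle towards the robot, and the labelled parcel on the rest. All measured sizes agree with the given ones: label 71x101, dock 128x120, head 46x42 at z 134, label tilt 0.49. Next I'll compute the moves.

```bash
cat >> h.py <<'E'
from scipy.spatial.transform import Rotation as Ro
D=np.diag([1.,-1,-1])
a=np.radians(-21.7); RS=np.array([[np.cos(a),-np.sin(a),0],[np.sin(a),np.cos(a),0],[0,0,1]])
n=np.array([-.466,-.071,.882]);n/=np.linalg.norm(n); ly=np.array([-.153,.988,-.002]);ly-=n*(ly@n);ly/=np.linalg.norm(ly)
RL=np.c_[np.cross(ly,n),ly,n]; L=np.array([.5656,-.2187,.1065])
def rel(pos,R,s=None):
    s=s or read_state();R0=np.array(s["ee_rot"])
    return (R0.T@(np.array(pos)-s["eef_pos"])).round(4).tolist(), Ro.from_matrix(R0.T@R).as_rotvec().round(3).tolist()
def show(): 
    s=read_state();print({k:np.round(s[k],3).tolist() for k in("clock","q","eef_pos","contact_force","grip_width","gripper_force")})
E
python3 -c "
from h import *
show();print(rel([.620,.221,.42],RS@D))"
```

```text
{'clock': 0.1, 'q': [-1.316, 0.259, 1.536, 0.0, 1.348, -0.203], 'eef_pos': [0.243, -0.493, 0.404], 'contact_force': [1.453, -0.074, 0.912], 'grip_width': 0.093, 'gripper_force': 0.0}
([0.6538, -0.474, -0.015], [-0.002, 0.0, 0.837])
```

{"name": "servo_tool", "arguments": {"commands": [{"slide":[0.03,-0.02,-0.015],"twist":[0,0,0.04],"hand":1},{"slide":[0.654,-0.474,-0.015],"twist":[0,0,0.837],"hand":1},{"slide":[0.654,-0.474,-0.015],"twist":[0,0,0.837],"hand":1},{"slide":[0.654,-0.474,-0.015],"twist":[0,0,0.837],"hand":1},{"slide":[0.654,-0.474,-0.015],"twist":[0,0,0.837],"hand":1},{"slide":[0.654,-0.474,-0.015],"twist":[0,0,0.837],"hand":1},{"slide":[0.654,-0.474,-0.015],"twist":[0,0,0.837],"hand":1},{"slide":[0.654,-0.474,-0.015],"twist":[0,0,0.837],"hand":1},{"slide":[0.654,-0.474,-0.015],"twist":[0,0,0.837],"hand":1},{"slide":[0.654,-0.474,-0.015],"twist":[0,0,0.837],"hand":1},{"slide":[0.654,-0.474,-0.015],"twist":[0,0,0.837],"hand":1},{"slide":[0.654,-0.474,-0.015],"twist":[0,0,0.837],"hand":1},{"slide":[0.654,-0.474,-0.015],"twist":[0,0,0.837],"hand":1},{"slide":[0.654,-0.474,-0.015],"twist":[0,0,0.837],"hand":1},{"slide":[0.654,-0.474,-0.015],"twist":[0,0,0.837],"hand":1},{"slide":[0.654,-0.474,-0.015],"twist":[0,0,0.837],"hand":1},{"slide":[0.654,-0.474,-0.015],"twist":[0,0,0.837],"hand":1},{"slide":[0.654,-0.474,-0.015],"twist":[0,0,0.837],"hand":1},{"slide":[0.654,-0.474,-0.015],"twist":[0,0,0.837],"hand":1},{"slide":[0.654,-0.474,-0.015],"twist":[0,0,0.837],"hand":1}], "force": 40}}

```text
clock: 2.1
eef_pos: [0.6199, 0.22, 0.4194]
ee_rot: [[0.929, -0.371, -0.001], [-0.371, -0.929, -0.001], [-0.001, 0.001, -1.0]]
contact_force: [-0.3, 0.6, -0.6]
grip_width: 0.0929
gripper_force: 0.0
```

```bash
python3 -c "
from h import *
show();print(rel([.620,.221,.279],RS@D))
p,d,m=grab('wrist');save(p,'w1.png');np.savez('w1.npz',p=p,d=d);print(m)"
```

```text
{'clock': 2.1, 'q': [0.172, 0.447, 1.226, -0.001, 1.47, 2.123], 'eef_pos': [0.62, 0.22, 0.419], 'contact_force': [-0.254, 0.64, -0.591], 'grip_width': 0.093, 'gripper_force': 0.0}
([-0.0002, -0.0011, 0.1404], [0.001, 0.001, -0.001])
{'camera_matrix': array([[297.31863964,   0.        , 253.50437241],
       [  0.        , 297.31863964, 194.07167311],
       [  0.        ,   0.        ,   1.        ]]), 'R': array([[-0.37014121, -0.92897495,  0.00100944],
       [-0.89596702,  0.35727618,  0.2638121 ],
       [-0.24543548,  0.09674331, -0.96457356]]), 't': array([0.43390845, 0.44215666, 0.53490533])}
```

View pics/w1.png

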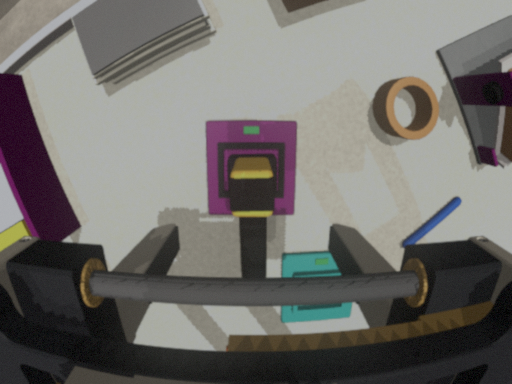

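The wrist view shows the dock, head (252,190) and handle lined up with the tool, centred between the fingers. I'll descend and grip.

{"name": "servo_tool", "arguments": {"commands": [{"slide":[0,-0.001,0.03],"twist":[0,0,0],"hand":1},{"slide":[0,-0.001,0.06],"twist":[0,0,0],"hand":1},{"slide":[0,-0.001,0.09],"twist":[0,0,0],"hand":1},{"slide":[0,-0.001,0.115],"twist":[0,0,0],"hand":1},{"slide":[0,-0.001,0.13],"twist":[0,0,0],"hand":1},{"slide":[0,-0.001,0.14],"twist":[0,0,0],"hand":1},{"slide":[0,-0.001,0.14],"twist":[0,0,0],"hand":1},{"slide":[0,-0.001,0.14],"twist":[0,0,0],"hand":-0.05},{"slide":[0,-0.001,0.14],"twist":[0,0,0],"hand":-1},{"slide":[0,-0.001,0.14],"twist":[0,0,0],"hand":-1},{"slide":[0,-0.001,0.14],"twist":[0,0,0],"hand":-1},{"slide":[0,-0.001,0.14],"twist":[0,0,0],"hand":-1},{"slide":[0,-0.001,0.14],"twist":[0,0,0],"hand":-1},{"slide":[0,-0.001,0.14],"twist":[0,0,0],"hand":-1},{"slide":[0,-0.001,0.14],"twist":[0,0,0],"hand":-1}], "force": 40}}

```text
clock: 3.65
eef_pos: [0.6206, 0.2218, 0.2797]
ee_rot: [[0.929, -0.37, -0.0], [-0.37, -0.929, -0.0], [-0.0, 0.0, -1.0]]
contact_force: [-0.6, -0.9, 0.3]
grip_width: 0.0396
gripper_force: 39.9
```

```bash
python3 -c "
from h import *
show()"
```

```text
{'clock': 3.65, 'q': [0.174, 0.548, 1.412, -0.0, 1.182, 2.124], 'eef_pos': [0.621, 0.222, 0.28], 'contact_force': [-0.632, -0.916, 0.347], 'grip_width': 0.04, 'gripper_force': 39.869}
```

The grip holds at 39.6 mm and 40 N, so I'll lift.

{"name": "servo_tool", "arguments": {"commands": [{"slide":[0,0,-0.005],"twist":[0,0,0],"hand":-1},{"slide":[0,0,-0.015],"twist":[0,0,0],"hand":-1},{"slide":[0,0,-0.03],"twist":[0,0,0],"hand":-1},{"slide":[0,0,-0.05],"twist":[0,0,0],"hand":-1},{"slide":[0,0,-0.075],"twist":[0,0,0],"hand":-1},{"slide":[0,0,-0.1],"twist":[0,0,0],"hand":-1},{"slide":[0,0,-0.13],"twist":[0,0,0],"hand":-1},{"slide":[0,0,-0.16],"twist":[0,0,0],"hand":-1},{"slide":[0,0,-0.18],"twist":[0,0,0],"hand":-1},{"slide":[0,0,-0.19],"twist":[0,0,0],"hand":-1},{"slide":[0,0,-0.19],"twist":[0,0,0],"hand":-1}], "force": 40}}

```text
clock: 4.75
eef_pos: [0.6206, 0.2218, 0.4718]
ee_rot: [[0.929, -0.37, 0.003], [-0.37, -0.929, 0.001], [0.003, -0.002, -1.0]]
contact_force: [-0.1, -1.1, -1.9]
grip_width: 0.0396
gripper_force: 39.9
```

```bash
python3 -c "
from h import *
show();print(rel(L+.417*n,RL@D), L+.417*n)
p,d,m=grab('scene');cv2.imwrite('pics/s2.png',cv2.resize(p[60:260,150:450,::-1],None,fx=2.4,fy=2.4))"
```

```text
{'clock': 4.75, 'q': [0.174, 0.429, 1.129, 0.0, 1.579, 2.124], 'eef_pos': [0.621, 0.222, 0.472], 'contact_force': [-0.111, -1.133, -1.885], 'grip_width': 0.04, 'gripper_force': 39.868}
([-0.0576, 0.529, -0.0036], [0.128, 0.476, -0.523]) [ 0.37128976 -0.24830521  0.47427175]
```

View pics/s2.png

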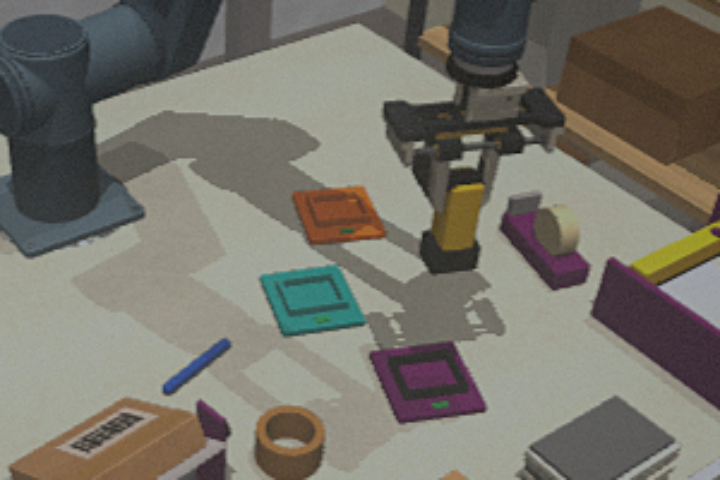

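The scene shows the scanner hanging upright from the gripper, nose at (450,250), with the purple pocket at (430,375) empty. Next is the hover 150 mm off the label.

{"name": "servo_tool", "arguments": {"commands": [{"slide":[-0.001,0.013,0],"twist":[0.003,0.012,-0.013],"hand":-1},{"slide":[-0.004,0.04,0],"twist":[0.01,0.036,-0.039],"hand":-1},{"slide":[-0.009,0.079,0],"twist":[0.019,0.071,-0.078],"hand":-1},{"slide":[-0.014,0.122,-0.001],"twist":[0.029,0.109,-0.12],"hand":-1},{"slide":[-0.018,0.164,-0.001],"twist":[0.04,0.148,-0.162],"hand":-1},{"slide":[-0.023,0.212,-0.001],"twist":[0.051,0.19,-0.209],"hand":-1},{"slide":[-0.028,0.259,-0.002],"twist":[0.063,0.233,-0.256],"hand":-1},{"slide":[-0.033,0.307,-0.002],"twist":[0.074,0.276,-0.303],"hand":-1},{"slide":[-0.038,0.354,-0.002],"twist":[0.086,0.319,-0.35],"hand":-1},{"slide":[-0.044,0.402,-0.003],"twist":[0.097,0.362,-0.397],"hand":-1},{"slide":[-0.048,0.444,-0.003],"twist":[0.108,0.4,-0.439],"hand":-1},{"slide":[-0.052,0.481,-0.003],"twist":[0.116,0.433,-0.476],"hand":-1},{"slide":[-0.055,0.51,-0.004],"twist":[0.123,0.459,-0.504],"hand":-1},{"slide":[-0.058,0.529,-0.004],"twist":[0.128,0.476,-0.523],"hand":-1},{"slide":[-0.058,0.529,-0.004],"twist":[0.128,0.476,-0.523],"hand":-1},{"slide":[-0.058,0.529,-0.004],"twist":[0.128,0.476,-0.523],"hand":-1}]}}

```text
clock: 6.4
eef_pos: [0.3706, -0.2481, 0.4724]
ee_rot: [[0.874, 0.151, 0.461], [0.133, -0.988, 0.072], [0.467, -0.001, -0.884]]
contact_force: [0.5, 0.5, -1.7]
grip_width: 0.0396
gripper_force: 39.9
```

```bash
python3 -c "
from h import *
show();print(rel(L+.367*n,RL@D))
p,d,m=grab('scene');cv2.imwrite('pics/s3.png',cv2.resize(p[60:330,50:400,::-1],None,fx=2.2,fy=2.2))
p,d,m=grab('top');P=pts(d,m);H=cv2.cvtColor(p,cv2.COLOR_RGB2HSV)
# empty dock: black rim on plate
pur=cv2.inRange(H,(135,80,40),(165,255,255))>0
B=np.zeros(pur.shape,bool);B[95:185,130:210]=1
q=P[B&pur&(abs(P[...,2]-.012)<.01)];print('dock',cv2.minAreaRect((q[:,:2]*1000).astype(np.float32)))
q=P[B&(P[...,2]>.019)&(P[...,2]<.03)];print('rim',cv2.minAreaRect((q[:,:2]*1000).astype(np.float32)))
"
```

```text
{'clock': 6.4, 'q': [-1.027, -0.076, 1.794, 0.471, 1.26, 0.283], 'eef_pos': [0.371, -0.248, 0.472], 'contact_force': [0.481, 0.46, -1.689], 'grip_width': 0.04, 'gripper_force': 39.868}
([0.0017, 0.0004, 0.0487], [-0.001, 0.005, -0.003])
dock ((622.59912109375, 222.97149658203125), (119.36592102050781, 128.494384765625), 68.13729858398438)
rim ((623.0469970703125, 222.1386260986328), (86.89060974121094, 72.28817749023438), 68.29930877685547)
```

View pics/s3.png

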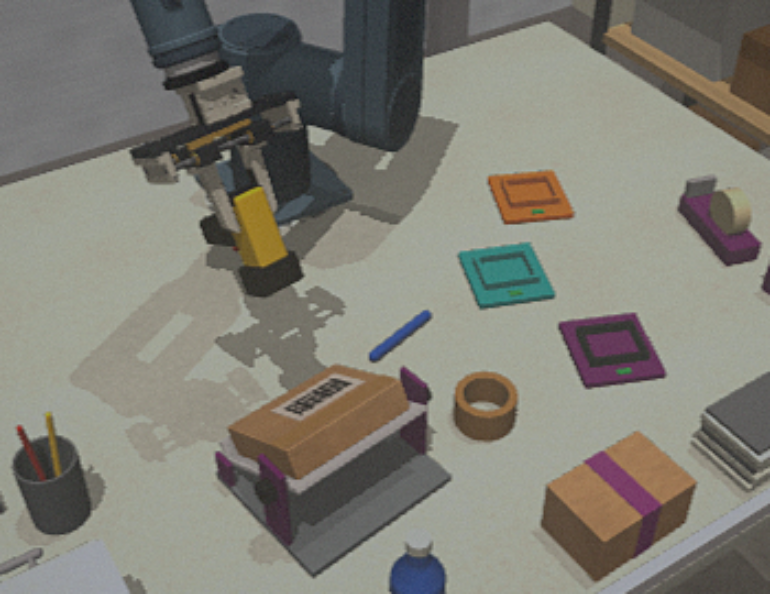

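The scanner looks squarely at the label from the near side with nothing in contact. I'll move in, then check the in-hand angle from the yellow face.

{"name": "servo_tool", "arguments": {"commands": [{"slide":[0,0,0.008],"twist":[0,0.001,0],"hand":-1},{"slide":[0.001,0,0.02],"twist":[0,0.003,-0.001],"hand":-1},{"slide":[0.001,0,0.034],"twist":[0,0.004,-0.002],"hand":-1},{"slide":[0.002,0,0.044],"twist":[-0.001,0.005,-0.003],"hand":-1},{"slide":[0.002,0,0.049],"twist":[-0.001,0.005,-0.003],"hand":-1},{"slide":[0.002,0,0.049],"twist":[-0.001,0.005,-0.003],"hand":-1},{"slide":[0.002,0,0.049],"twist":[-0.001,0.005,-0.003],"hand":-1},{"slide":[0.002,0,0.049],"twist":[-0.001,0.005,-0.003],"hand":-1},{"slide":[0.002,0,0.049],"twist":[-0.001,0.005,-0.003],"hand":-1},{"slide":[0.002,0,0.049],"twist":[-0.001,0.005,-0.003],"hand":-1},{"slide":[0.002,0,0.049],"twist":[-0.001,0.005,-0.003],"hand":-1},{"slide":[0.002,0,0.049],"twist":[-0.001,0.005,-0.003],"hand":-1}]}}

```text
clock: 7.7
eef_pos: [0.3953, -0.2445, 0.4315]
ee_rot: [[0.87, 0.155, 0.467], [0.139, -0.988, 0.07], [0.473, 0.004, -0.881]]
contact_force: [-0.2, -0.6, -2.6]
grip_width: 0.0401
gripper_force: 39.9
```

```bash
python3 -c "
from h import *
show();print(rel(L+.367*n,RL@D))
s=read_state();T=np.array(s['ee_rot']);o=np.array(s['eef_pos'])
p,d,m=grab('scene');P=pts(d,m);H=cv2.cvtColor(p,cv2.COLOR_RGB2HSV)
Q=(P-o)@T   # tool frame
near=(abs(Q[...,0])<.05)&(abs(Q[...,1])<.05)&(Q[...,2]>.13)&(Q[...,2]<.29)
y=near&(cv2.inRange(H,(18,110,60),(35,255,255))>0)
y=cv2.erode(y.astype(np.uint8),np.ones((3,3)))>0
q=Q[y];print(len(q),q.min(0),q.max(0))
f=q[q[:,0]>.018];A=np.c_[f[:,1:],np.ones(len(f))];c=np.linalg.lstsq(A,f[:,0],rcond=None)[0];print('front x=a*y+b*z+c',c.round(4),len(f))
k=Q[near&(H[...,2]<70)&(Q[...,2]>.225)];print('nose',np.nanpercentile(k,[2,98],axis=0).round(4).tolist())
"
```

```text
{'clock': 7.7, 'q': [-0.969, -0.017, 1.842, 0.488, 1.135, 0.276], 'eef_pos': [0.395, -0.245, 0.431], 'contact_force': [-0.159, -0.593, -2.567], 'grip_width': 0.04, 'gripper_force': 39.868}
([-0.0013, 0.0001, 0.0008], [0.002, -0.001, 0.003])
443 [-0.01190256 -0.0141351   0.146459  ] [0.02845803 0.02104763 0.22986098]
front x=a*y+b*z+c [-0.0085  0.002   0.0221] 356
nose [[-0.0167, -0.0246, 0.2315], [0.0271, 0.0305, 0.265]]
```

The scanner sits square in the hand (face slope 0.002, nose end at 265 mm). I'll hold still for 2 s.

{"name": "servo_tool", "arguments": {"commands": [{"slide":[0,0,0],"twist":[0,0,0],"hand":-1},{"slide":[0,0,0],"twist":[0,0,0],"hand":-1},{"slide":[0,0,0],"twist":[0,0,0],"hand":-1},{"slide":[0,0,0],"twist":[0,0,0],"hand":-1},{"slide":[0,0,0],"twist":[0,0,0],"hand":-1},{"slide":[0,0,0],"twist":[0,0,0],"hand":-1},{"slide":[0,0,0],"twist":[0,0,0],"hand":-1},{"slide":[0,0,0],"twist":[0,0,0],"hand":-1},{"slide":[0,0,0],"twist":[0,0,0],"hand":-1},{"slide":[0,0,0],"twist":[0,0,0],"hand":-1},{"slide":[0,0,0],"twist":[0,0,0],"hand":-1},{"slide":[0,0,0],"twist":[0,0,0],"hand":-1},{"slide":[0,0,0],"twist":[0,0,0],"hand":-1},{"slide":[0,0,0],"twist":[0,0,0],"hand":-1},{"slide":[0,0,0],"twist":[0,0,0],"hand":-1},{"slide":[0,0,0],"twist":[0,0,0],"hand":-1},{"slide":[0,0,0],"twist":[0,0,0],"hand":-1},{"slide":[0,0,0],"twist":[0,0,0],"hand":-1},{"slide":[0,0,0],"twist":[0,0,0],"hand":-1},{"slide":[0,0,0],"twist":[0,0,0],"hand":-1}]}}

```text
clock: 9.75
eef_pos: [0.3954, -0.2444, 0.4314]
ee_rot: [[0.87, 0.156, 0.467], [0.139, -0.988, 0.07], [0.473, 0.004, -0.881]]
contact_force: [0.1, -0.8, -1.9]
grip_width: 0.04
gripper_force: 39.9
```

```bash
python3 -c "
from h import *
show();print(rel(L+.427*n,RL@D));print(rel([.6215,.2222,.46],RS@D))"
```

```text
{'clock': 9.75, 'q': [-0.969, -0.017, 1.842, 0.488, 1.135, 0.276], 'eef_pos': [0.395, -0.244, 0.431], 'contact_force': [0.149, -0.752, -1.922], 'grip_width': 0.04, 'gripper_force': 39.868}
([-0.0012, 0.0003, -0.0593], [0.001, -0.001, 0.003])
([0.2752, -0.4256, 0.1131], [-0.128, -0.481, 0.525])
```

{"name": "servo_tool", "arguments": {"commands": [{"slide":[0,0,-0.01],"twist":[0,0,0],"hand":-1},{"slide":[0,0,-0.03],"twist":[0,0,0],"hand":-1},{"slide":[0,0,-0.05],"twist":[0,0,0],"hand":-1},{"slide":[0.005,-0.008,-0.058],"twist":[-0.003,-0.01,0.01],"hand":-1},{"slide":[0.019,-0.03,-0.048],"twist":[-0.009,-0.034,0.037],"hand":-1},{"slide":[0.041,-0.064,-0.034],"twist":[-0.019,-0.072,0.079],"hand":-1},{"slide":[0.063,-0.098,-0.02],"twist":[-0.029,-0.111,0.121],"hand":-1},{"slide":[0.088,-0.136,-0.005],"twist":[-0.041,-0.154,0.168],"hand":-1},{"slide":[0.113,-0.174,0.011],"twist":[-0.052,-0.197,0.215],"hand":-1},{"slide":[0.138,-0.213,0.027],"twist":[-0.064,-0.24,0.262],"hand":-1},{"slide":[0.162,-0.251,0.042],"twist":[-0.076,-0.284,0.31],"hand":-1},{"slide":[0.187,-0.289,0.058],"twist":[-0.087,-0.327,0.357],"hand":-1},{"slide":[0.212,-0.328,0.073],"twist":[-0.099,-0.37,0.404],"hand":-1},{"slide":[0.234,-0.362,0.087],"twist":[-0.109,-0.409,0.446],"hand":-1},{"slide":[0.253,-0.391,0.099],"twist":[-0.118,-0.443,0.483],"hand":-1},{"slide":[0.267,-0.413,0.108],"twist":[-0.124,-0.467,0.509],"hand":-1},{"slide":[0.275,-0.4255,0.113],"twist":[-0.128,-0.481,0.525],"hand":-1},{"slide":[0.275,-0.4255,0.113],"twist":[-0.128,-0.481,0.525],"hand":-1},{"slide":[0.275,-0.4255,0.113],"twist":[-0.128,-0.481,0.525],"hand":-1},{"slide":[0.275,-0.4255,0.113],"twist":[-0.128,-0.481,0.525],"hand":-1}]}}

```text
clock: 11.75
eef_pos: [0.621, 0.221, 0.4605]
ee_rot: [[0.929, -0.37, 0.001], [-0.37, -0.929, -0.001], [0.001, 0.0, -1.0]]
contact_force: [0.0, -0.1, -2.0]
grip_width: 0.04
gripper_force: 39.9
```

```bash
python3 -c "
from h import *
show();print(rel([.6215,.2225,.31],RS@D));print(rel([.6215,.2225,.281],RS@D))
s=read_state();T=np.array(s['ee_rot']);o=np.array(s['eef_pos'])
p,d,m=grab('scene');P=pts(d,m);H=cv2.cvtColor(p,cv2.COLOR_RGB2HSV);Q=(P-o)@T
near=(abs(Q[...,0])<.05)&(abs(Q[...,1])<.05)&(Q[...,2]>.13)&(Q[...,2]<.29)
q=Q[near&(cv2.inRange(H,(18,110,60),(35,255,255))>0)]
f=q[q[:,0]>.018];A=np.c_[f[:,1:],np.ones(len(f))];c=np.linalg.lstsq(A,f[:,0],rcond=None)[0];print('front',c.round(4),len(f))
k=Q[near&(H[...,2]<70)&(Q[...,2]>.225)];print('nose',np.nanpercentile(k,[2,98],axis=0).round(4).tolist())
"
```

```text
{'clock': 11.75, 'q': [0.173, 0.434, 1.149, -0.001, 1.558, 2.124], 'eef_pos': [0.621, 0.221, 0.46], 'contact_force': [0.042, -0.11, -1.96], 'grip_width': 0.04, 'gripper_force': 39.868}
([-0.0003, -0.0016, 0.1505], [0.0, -0.001, -0.001])
([-0.0003, -0.0016, 0.1795], [0.0, -0.001, -0.001])
front [-0.0263 -0.0015  0.0222] 302
nose [[-0.0168, -0.0248, 0.23], [0.0261, 0.0305, 0.2641]]
```

{"name": "servo_tool", "arguments": {"commands": [{"slide":[0,-0.0015,0.02],"twist":[0,0,0],"hand":-1},{"slide":[0,-0.0015,0.05],"twist":[0,0,0],"hand":-1},{"slide":[0,-0.0015,0.08],"twist":[0,0,0],"hand":-1},{"slide":[0,-0.0015,0.11],"twist":[0,0,0],"hand":-1},{"slide":[0,-0.0015,0.13],"twist":[0,0,0],"hand":-1},{"slide":[0,-0.0015,0.145],"twist":[0,0,0],"hand":-1},{"slide":[0,-0.0015,0.155],"twist":[0,0,0],"hand":-1},{"slide":[0,-0.0015,0.162],"twist":[0,0,0],"hand":-1},{"slide":[0,-0.0015,0.168],"twist":[0,0,0],"hand":-1},{"slide":[0,-0.0015,0.173],"twist":[0,0,0],"hand":-1},{"slide":[0,-0.0015,0.177],"twist":[0,0,0],"hand":-1},{"slide":[0,-0.0015,0.18],"twist":[0,0,0],"hand":-1},{"slide":[0,-0.0015,0.1805],"twist":[0,0,0],"hand":-1},{"slide":[0,-0.0015,0.1805],"twist":[0,0,0],"hand":-1}]}}

```text
clock: 13.2
eef_pos: [0.6221, 0.2234, 0.2797]
ee_rot: [[0.929, -0.37, 0.001], [-0.37, -0.929, -0.0], [0.001, 0.0, -1.0]]
contact_force: [0.7, -1.4, -1.5]
grip_width: 0.0398
gripper_force: 39.9
```

```bash
python3 -c "
from h import *
show()"
```

```text
{'clock': 13.2, 'q': [0.176, 0.551, 1.407, -0.001, 1.183, 2.126], 'eef_pos': [0.622, 0.223, 0.28], 'contact_force': [0.706, -1.358, -1.547], 'grip_width': 0.04, 'gripper_force': 39.867}
```

The tool is at its grasp height again. I'll settle, open and retreat upwards.

{"name": "servo_tool", "arguments": {"commands": [{"slide":[0,0,0.0005],"twist":[0,0,0],"hand":-1},{"slide":[0,0,0.0005],"twist":[0,0,0],"hand":0},{"slide":[0,0,0.0005],"twist":[0,0,0],"hand":0.3},{"slide":[0,0,0.0005],"twist":[0,0,0],"hand":0.7},{"slide":[0,0,0],"twist":[0,0,0],"hand":0.7},{"slide":[0,0,0],"twist":[0,0,0],"hand":0.7},{"slide":[0,0,-0.01],"twist":[0,0,0],"hand":0.7},{"slide":[0,0,-0.03],"twist":[0,0,0],"hand":0.7},{"slide":[0,0,-0.06],"twist":[0,0,0],"hand":0.7},{"slide":[0,0,-0.1],"twist":[0,0,0],"hand":0.7},{"slide":[0,0,-0.15],"twist":[0,0,0],"hand":0.7},{"slide":[-0.05,0,-0.18],"twist":[0,0,0],"hand":0.7},{"slide":[-0.1,0,-0.18],"twist":[0,0,0],"hand":0.7},{"slide":[-0.15,0,-0.18],"twist":[0,0,0],"hand":0.7},{"slide":[-0.2,0,-0.18],"twist":[0,0,0],"hand":0.7},{"slide":[-0.2,0,-0.18],"twist":[0,0,0],"hand":0.7},{"slide":[-0.2,0,-0.18],"twist":[0,0,0],"hand":0.7}]}}

```text
clock: 14.9
eef_pos: [0.4346, 0.298, 0.4608]
ee_rot: [[0.93, -0.367, 0.003], [-0.367, -0.93, 0.0], [0.002, -0.001, -1.0]]
contact_force: [-0.2, -0.3, -0.2]
grip_width: 0.0788
gripper_force: 0.0
```

```bash
python3 -c "
from h import *
show()
p,d,m=grab('top');P=pts(d,m);H=cv2.cvtColor(p,cv2.COLOR_RGB2HSV);save(p,'top_end.png')
B=np.zeros(p.shape[:2],bool);B[95:185,130:210]=1
q=P[B&(P[...,2]>.122)&(P[...,2]<.145)];print('head',cv2.minAreaRect((q[:,:2]*1000).astype(np.float32)),np.median(q[:,2]));q=q[abs(q[:,2]-np.median(q[:,2]))<.006];A=np.c_[q[:,:2],np.ones(len(q))];print(np.linalg.lstsq(A,q[:,2],rcond=None)[0])
p,d,m=grab('scene');cv2.imwrite('pics/s5.png',cv2.resize(p[60:330,50:400,::-1],None,fx=2.2,fy=2.2))
"
```

```text
{'clock': 14.9, 'q': [0.389, 0.184, 1.494, -0.001, 1.461, 2.337], 'eef_pos': [0.435, 0.298, 0.461], 'contact_force': [-0.235, -0.315, -0.204], 'grip_width': 0.079, 'gripper_force': 0.0}
head ((623.0607299804688, 223.35525512695312), (43.17091369628906, 46.356021881103516), 69.91426086425781) 0.13452712031559355
[0.00661756 0.02372213 0.1251322 ]
```

View pics/s5.png

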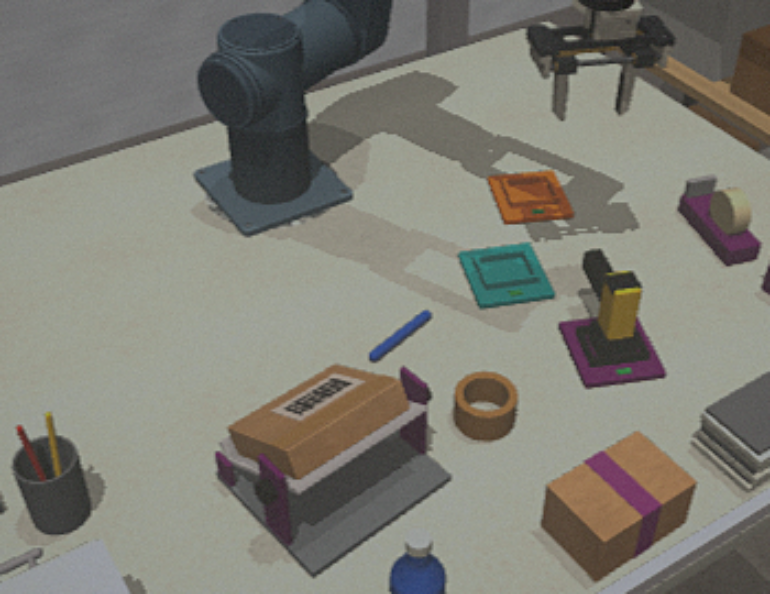

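The scanner stands upright in the purple dock at (615,335). Its head is at (623,223), within 1 mm of the pocket's centre and at the right height, with the gripper clear and the tape and marker where they were. I'll hand in.

```bash
python3 -c "
from h import *
print(order.job_done())"
```

```text
the job is handed in; nothing more can be done
None
```

The job is handed in (no verdict came back): the scanner was held still, square to the label at about 100 mm, for over 2 s, then stood back in its purple dock within about 1 mm of centre and released, with the parcel, tape roll and marker untouched.

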